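# Hold the recessed reset button of a bench charger

## Task

The battery charger on the bench has tripped: lift the steel reset probe up and off its hook, reach its shaft down through the round hole in the charger's top, and press the recessed button inside all the way down with the tip. Finish while holding: the probe still in the gripper and the button still held fully down. Leave the lamp shell, can, tub and flat bar where they are.

Things in the scene. Friction and masses are not known exactly. Their poses are not given: they have to be found in the camera images.
- stand: fixed steel hook stand, left or right of the middle, turned up to 0.4 rad. Origin: on the bench under its upright (16 mm thick, 220 mm tall). A round hook arm, 8 mm thick, runs from the upright along the stand's -x, axis 205 mm above the bench, straight for 70 mm, then turned up. Foot plate 130 x 100 x 12 mm, reaching 95 mm to -x, under the probe
- hook_tip (a point): end of the hook's upturned tip, on its axis: 76 mm along the stand's -x, 219 mm above the bench; the steel ends 4 mm higher and farther out. The probe must rise 20 to 30 mm (25 is best), then goes off along the stand's -x by 40 mm or more
- probe: reset probe, loose, 84 to 170 g, hanging upright on the hook 48 to 56 mm along the stand's -x from the upright. Origin at the tip (lower end), z up along it, axes as the stand's. From the tip up, on one axis: round steel shaft 8 mm thick, 85 mm long; flat steel eye frame, z = 85 to 145 mm, 36 mm wide (y), 8 mm thick (x); black plastic grip, z = 145 to 190 mm
- probe_tip (a point): the probe's tip: centre of the lower end of its shaft (the origin of probe)
- probe_eye (a point): centre of the window in the probe's eye frame, 115 mm above the tip; window 24 mm wide (y) and 44 mm high, through which the hook passes along x
- probe_grip (a point): centre of the probe's plastic grip, 170 mm above the tip, on its axis; 242 mm above the bench while it hangs. The grip is 26 mm (probe's x) by 14 mm (y) and 45 mm tall: take it from above, fingers on the two faces that look to the probe's +y and -y
- charger: fixed grey bench battery charger, 170 (x) x 200 (y) x 95 mm tall (left or right of the middle, on the side without the stand, turned up to 0.4 rad). Origin: centre of its underside. Its level top bears a meter, a fuse cap and two brass posts, none above 107 mm
- reset_hole (a point): centre of the mouth of the round reset hole in the charger's top, 95 mm above the bench; at x = -30, y = +45 mm in the charger's frame, with a thin flat metal rim. Straight vertical hole, 17 mm across and 36 mm deep, with the button at the bottom
- button_top (a point): centre of the flat top of the white recessed button (15 mm across), 24 mm below the mouth of the hole when not pressed; moves down with it. The button is centred in the hole
- reset_button (a joint): how far the button is pressed, m: 0 up, 0.008 fully down (stop). A spring raises it: 1.5 N to start, 5 N when fully down; it comes up when released
- lamp_shell: bystander: loose black bullet-shaped lamp shell, standing on its flat base, 132 mm across, 170 mm tall; origin at the centre of its base, beyond the middle of the work
- can: bystander: loose drinks can, standing, 66 mm across, 118 mm tall; origin at the centre of its base, in the middle, on the robot's side
- tub: bystander: loose white plastic tub, 84 mm across, 45 mm tall; origin at the centre of its base, at the near left
- flat_bar: bystander: loose steel flat bar 30 (x) x 260 (y) x 6 mm lying on the bench; origin at the centre of its underside, at the near right
Mind the look-alikes: they are no part of the job. What is shaped like the stand but purple is not meant.

How it is judged:
By the outcome, as a careful person would: the job done as asked, in the order asked, and still so for the second after the job is handed in, while the arm keeps its last pose, push and grip.
It also fails if it takes over 48 s, if anything falls off the work surface, if the arm or the gripper's body presses on something with over 40 N, if the wrist force passes 120 N, or if a joint passes its speed limit or range.

## Robot

A 6-joint arm with a two-finger parallel gripper is mounted at the origin on the work surface. World frame = base frame: x ahead of the robot, y to its left, z up, the work surface at z = 0. Lengths are in m, angles in rad, forces in N, time in s.
With the tool pointing down it reaches from about 0.25 to 0.775 m from the base axis. Payload 8.9 kg.
Tool frame: the origin (TCP) lies midway between the tips of the shut fingers; the grasp point (between the pads) lies 19 mm behind it; z points along the fingers, y is the direction in which the jaws open and shut (so a half turn about z gives the same grasp; the last joint's range is limited). The gripper opens to 85 mm and grips with 20 to 120 N. Pads are 22 mm wide; open, the fingers measure 114 mm over their backs; the gripper's body (76 mm by 85 mm) begins 54 mm behind the grasp point. The pads swing forward as they close: fully open they stand 13 mm farther back than shut.
Start: joints at [-1.431, 0.291, -0.153, 1.127, 0, 1.431], TCP at [0.144, -0.505, 0.208] pointing down, gripper open.
Joint ranges: [-2.52, 2.52], [-0.91, 1.74], [-1.3, 1.37], [-1.96, 2.02], [-1.52, 1.47], [-3.14, 3.14]. Speed limits (rad/s): [2.22, 2.22, 2.79, 3.14, 3.14, 3.14].

## Interface

Orientations are given as [roll, pitch, yaw] about the fixed x, y, z axes, in that order (R = Rz(yaw) Ry(pitch) Rx(roll)).
In Python, from bench import r gives the robot as it stands.
- The arm moves only by the tool send_rows, never from a script. Its argument "moves" is a list of rows, each a list of 6 numbers: the shift along the world's x, y, z as a fraction of full scale, then the turn, a rotation vector about the world's x, y, z as a fraction of full scale. A call has 1 to 20 rows; each row shifts and turns the pose as measured when the row begins; what a row does not reach is not made up. Full scale, the value 1, is 6 cm for a shift and 8 degrees for a turn. A row lasts 1/8 s, in which the tool goes at most 62.5 mm and 10.7 degrees, less where a joint would pass 70% of its speed; a pose out of reach is approached as far as the arm can. A call with a number of a shift or a turn outside -1 to 1 is refused whole. A call with a gripper value outside its range is refused whole. "grip" is the opening, from -1 (shut) to 1 (fully open), so that 0 is half open, set as the call begins (left out, the last holds). The fingers move at their own pace and stop on an object; "grip_force" is the grip in N (left out, the last holds). Time passes only in rows, so rows that do not move let the fingers close. It gives the time, the measured TCP pose, the force and the opening at its end, in the units of the state.
- r.observe(): the state, without advancing time (a new reading comes with each control period).
- r.camera(name): name is "scene" or "top" or "wrist"; returns a dict with "frame" (420x560x3 uint8, red, green, blue), "vfov" (degrees; the focal length in pixels is half the picture's height over the tangent of half this angle, whatever the lens; pixels are square), "cx", "cy" (the principal point, pixels), "xyz" and "attitude" of the camera in the world; the wrist camera has in their place "T_tool_cam" (4x4, takes a point from camera to tool coordinates, whose origin is the TCP and whose axes are the flange's). Camera axes: x right, y down, z forward; pixel columns grow to the right and rows downward; lengths in m; the calibration is good to about 2 mm. A picture is of the moment at which its call begins: read the wrist's pose just before it. There is no depth.
- r.job_done(): hands the job in, once; it reports no verdict.
The state is a dict: "t": time; "joint_positions": joint angles; "qvel": joint speeds; "tau": joint torques, N m; "tool_pos": TCP position; "eef_rot": TCP orientation; "ft_force": force on the tool from outside, world axes, zero at the start; "torque": the same for the moment, N m; "grip_width": opening from 0.0 (shut) to 1.0 (fully open).
Only numpy, scipy, OpenCV 4.12 (cv2) and the standard library are available. Lean on these libraries where they do the work, as an engineer would, in place of code of your own. Each camera call takes 0.05 s, during which the arm holds its last target.

## Working session

There is one attempt and no reset: what is moved stays moved. The work goes in short steps, Python scripts to look and compute and a tool call to move; the robot and the scene stay as the last step left them, time stands still between calls to the robot, and variables do not carry over. Pictures are saved under pics/ and viewed, and the job is handed in when it is done.

Besides the shell and the picture viewer there is one more tool, called after ">>>" in YAML: its name, and indented under it one key for each argument. send_rows: Moves the arm, as the interface text tells. Its arguments: {"type":"object","properties":{"moves":{"type":"array"},"grip":{"type":"number"},"grip_force":{"type":"number"}},"required":["moves"]}

```bash
mkdir -p pics; ls; python3 - <<'E'
from bench import r
import cv2
print(r.observe())
for n in ["scene","top","wrist"]:
    c=r.camera(n); cv2.imwrite(f"pics/{n}0.png",c["frame"][:,:,::-1])
    print(n,{k:v for k,v in c.items() if k!="frame"})
E
```

```text
pics
{'t': 0.0, 'joint_positions': array([-1.43131624e+00,  2.91235754e-01, -1.54142664e-01,  1.12670017e+00,
       -5.56368850e-06,  1.43152454e+00]), 'qvel': array([-0.00082659,  0.00048235,  0.00228499,  0.00094613, -0.00117825,
        0.00110963]), 'tau': array([ 8.76904778e-06, -5.37145329e+01,  3.31367898e+01,  1.60319003e-02,
       -3.06676347e-04, -2.06144239e-05]), 'tool_pos': array([ 0.14440612, -0.50425458,  0.20694936]), 'eef_rot': array([-3.14032204e+00, -1.72495528e-04,  2.78751775e-01]), 'ft_force': array([0.92743472, 0.41311371, 0.50632871]), 'torque': array([-0.0022468 , -0.00149143,  0.01952654]), 'grip_width': 0.9970774844117188}
scene {'vfov': 48.01102961690024, 'cx': 271.7939310751036, 'cy': 204.2141288069834, 'xyz': array([ 1.2093771 , -0.99190494,  1.04378249]), 'attitude': array([-2.21744027, -0.02328658,  0.57451151])}
top {'vfov': 55.23613234604159, 'cx': 278.60224891124517, 'cy': 207.34985860877575, 'xyz': array([0.42518529, 0.01947965, 1.31115328]), 'attitude': array([-3.00052653, -0.02524385, -1.58100646])}
wrist {'vfov': 67.0879337747751, 'cx': 278.18234602470864, 'cy': 207.66713412045337, 'T_tool_cam': array([[ 4.91133277e-04, -9.46922531e-01, -3.21461475e-01,
         8.19240924e-02],
       [ 9.99999847e-01,  3.83414693e-04,  3.98396698e-04,
        -9.78745278e-04],
       [-2.53997757e-04, -3.21461622e-01,  9.46922574e-01,
        -1.66959595e-01],
       [ 0.00000000e+00,  0.00000000e+00,  0.00000000e+00,
         1.00000000e+00]])}
```

View pics/scene0.png

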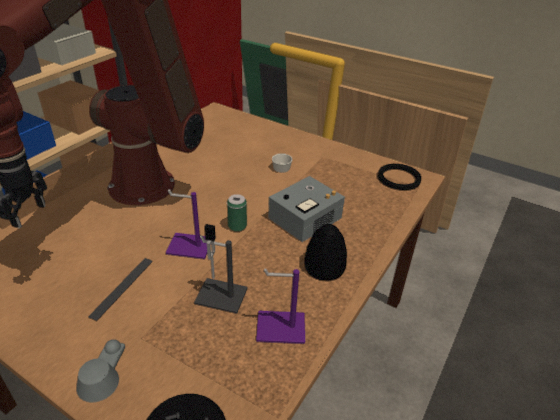

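View pics/top0.png

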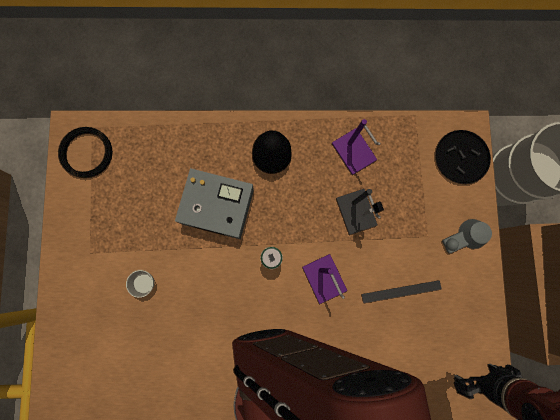

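View pics/wrist0.png

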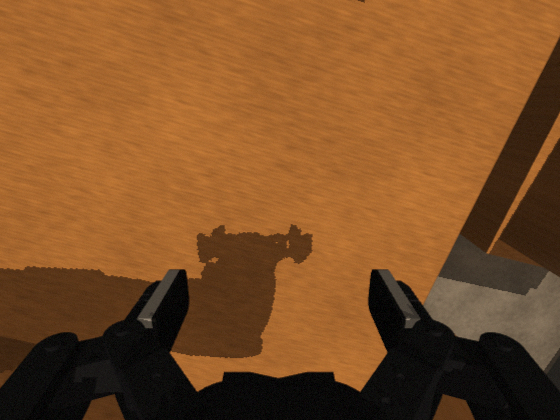

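```bash
cat > h.py <<'E'
import numpy as np, cv2
from scipy.spatial.transform import Rotation as Ro
from bench import r
def pose(c,obs=None):
    if "xyz" in c: return np.array(c["xyz"]),Ro.from_euler("xyz",c["attitude"]).as_matrix()
    T=np.eye(4);T[:3,:3]=Ro.from_euler("xyz",obs["eef_rot"]).as_matrix();T[:3,3]=obs["tool_pos"]
    T=T@c["T_tool_cam"];return T[:3,3],T[:3,:3]
def foc(c): return 210/np.tan(np.radians(c["vfov"])/2)
def ray(c,uv,obs=None):
    p,R=pose(c,obs);f=foc(c)
    d=R@np.array([(uv[0]-c["cx"])/f,(uv[1]-c["cy"])/f,1]);return p,d/np.linalg.norm(d)
def onz(c,uv,z,obs=None):
    p,d=ray(c,uv,obs);return p+d*(z-p[2])/d[2]
def proj(c,P,obs=None):
    p,R=pose(c,obs);q=R.T@(np.array(P)-p);f=foc(c);return np.array([c["cx"]+f*q[0]/q[2],c["cy"]+f*q[1]/q[2]])
def tri(a,b):
    (p,d),(q,e)=a,b
    s=np.linalg.lstsq(np.c_[d,-e],q-p,rcond=None)[0]
    A=p+s[0]*d;B=q+s[1]*e;return (A+B)/2,np.linalg.norm(A-B)
E
python3 - <<'E'
import cv2
t=cv2.imread("pics/top0.png");s=cv2.imread("pics/scene0.png")
def crop(i,x,y,w,h,k,n): cv2.imwrite(n,cv2.resize(i[y:y+h,x:x+w],None,fx=k,fy=k,interpolation=cv2.INTER_CUBIC))
crop(t,170,160,90,85,8,"pics/t_ch.png");crop(t,325,175,80,75,8,"pics/t_st.png")
crop(s,180,210,90,100,6,"pics/s_st.png");crop(s,260,170,90,75,8,"pics/s_ch.png")
E
```

```text
(no output)
```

View pics/t_ch.png

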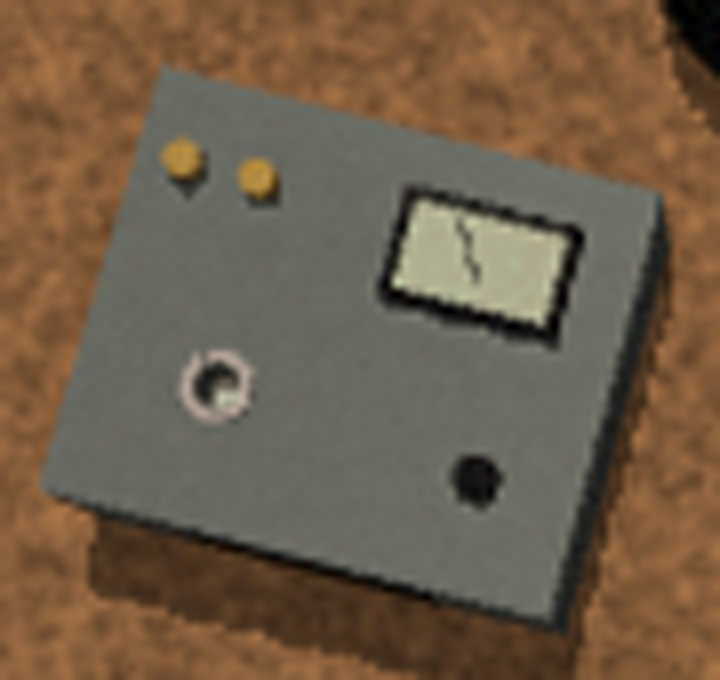

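View pics/t_st.png

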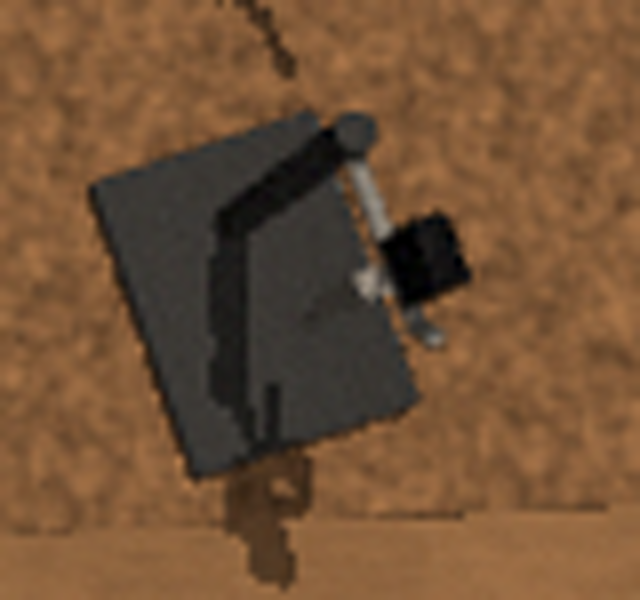

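View pics/s_st.png

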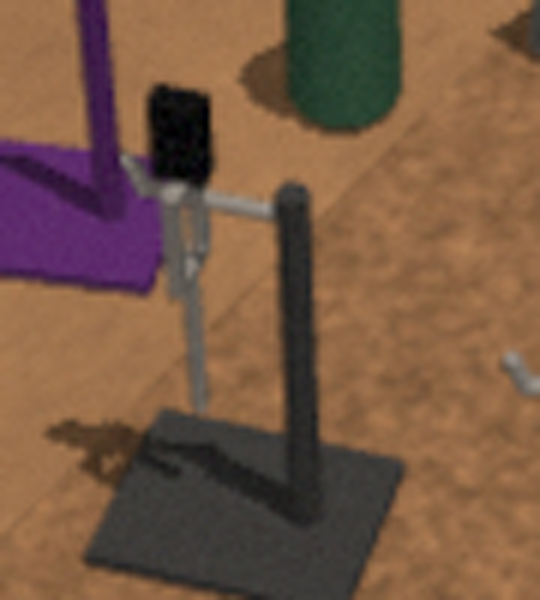

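View pics/s_ch.png

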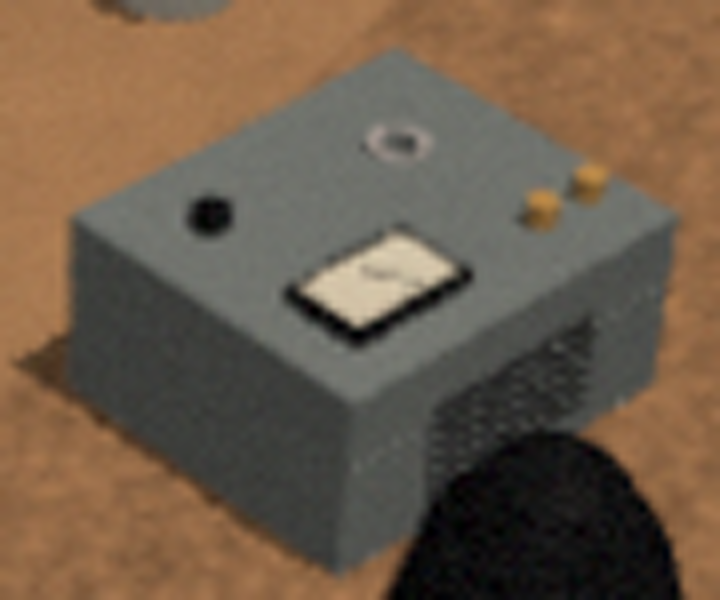

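```bash
python3 - <<'E'
from h import *
t=r.camera("top");s=r.camera("scene")
f=lambda x,y,x0,y0,k:((x+.5)/k-.5+x0,(y+.5)/k-.5+y0)
np.set_printoptions(precision=4,suppress=True)
T=lambda x,y:f(x,y,170,160,8);S=lambda x,y:f(x,y,260,170,8)
for n,a,b in [("hole",(217,386),(399,143)),("c_nl",(45,490),(398,50)),("c_fl",(165,68),(676,215)),("c_fr",(660,195),(350,400)),("c_nr",(555,628),(75,215))]:
    print(n,onz(t,T(*a),.095),onz(s,S(*b),.095),tri(ray(t,T(*a)),ray(s,S(*b))))
T=lambda x,y:f(x,y,325,175,8);S=lambda x,y:f(x,y,180,210,6)
for n,a,b,z in [("upr",(356,132),(292,188),.22),("tip",(435,340),(128,160),.222),("grip c",(424,259),(181,138),.242)]:
    print(n,onz(t,T(*a),z),onz(s,S(*b),z),tri(ray(t,T(*a)),ray(s,S(*b))))
print("plate",[onz(t,T(*a),.012)[:2] for a in [(92,185),(310,108),(418,400),(195,478)]])
E
```

```text
hole [0.5979 0.2365 0.095 ] [0.6005 0.233  0.095 ] (array([0.5984, 0.2371, 0.0918]), np.float64(0.0001395215608013076))
c_nl [0.5585 0.3006 0.095 ] [0.5639 0.2974 0.095 ] (array([0.5601, 0.3024, 0.0905]), np.float64(0.002509552692938856))
c_fl [0.7219 0.2588 0.095 ] [0.725 0.254 0.095] (array([0.7229, 0.2596, 0.0908]), np.float64(8.426369766482651e-05))
c_fr [0.671  0.0681 0.095 ] [0.6725 0.0644 0.095 ] (array([0.6712, 0.0679, 0.0922]), np.float64(0.0009573569521605091))
c_nr [0.5047 0.1078 0.095 ] [0.5128 0.1069 0.095 ] (array([0.5074, 0.1099, 0.0906]), np.float64(0.005905766509097104))
upr [ 0.6239 -0.2615  0.22  ] [ 0.6252 -0.2642  0.22  ] (array([ 0.624 , -0.2623,  0.218 ]), np.float64(0.0006613649812390197))
tip [ 0.5508 -0.2853  0.222 ] [ 0.556  -0.2919  0.222 ] (array([ 0.5515, -0.2869,  0.2162]), np.float64(6.271279966063504e-05))
grip c [ 0.5761 -0.2772  0.242 ] [ 0.5815 -0.2847  0.242 ] (array([ 0.5768, -0.2791,  0.2358]), np.float64(0.0005304475687016581))
plate [array([ 0.6403, -0.2048]), array([ 0.672 , -0.2964]), array([ 0.5504, -0.3359]), array([ 0.5193, -0.2432])]
```

>>> send_rows:
  moves:
    - [0,0,1,0,0,0]
    - [0,0,1,0,0,0.28]
    - [0.9,0.47,0,0,0,0]
    - [0.9,0.47,0,0,0,0]
    - [0.9,0.47,0,0,0,0]
    - [0.9,0.47,0,0,0,0]
    - [0.9,0.47,0,0,0,0]
    - [0.9,0.47,0,0,0,0]
    - [0.9,0.47,0,0,0,0]
    - [0.7,0.4,0,0,0,0]
    - [0,0,0,0,0,0]
  grip: 1
  grip_force: 60

```text
t: 1.62
tool_pos: [0.5748, -0.2737, 0.3284]
eef_rot: [-3.14, -0.001, 0.315]
ft_force: [-0.6, 0.4, -0.4]
grip_width: 0.998
```

```bash
python3 - <<'E'
from h import *
o=r.observe();c=r.camera("wrist");cv2.imwrite("pics/w1.png",c["frame"][:,:,::-1])
print(o["t"],o["tool_pos"],o["eef_rot"],o["ft_force"],o["joint_positions"])
E
```

```text
1.625 [ 0.57482083 -0.2736873   0.32836192] [-3.13976098e+00 -5.30867680e-04  3.14917990e-01] [-0.61152973  0.36674897 -0.43209952] [-5.59993946e-01  5.04155582e-01  4.82108505e-01  1.54981472e+00
  1.58165665e-03  2.26667939e+00]
```

View pics/w1.png

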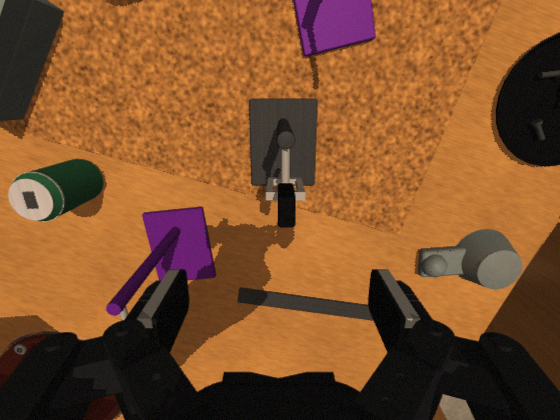

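```bash
python3 - <<'E'
from h import *
o=r.observe();c=r.camera("wrist")
b=c["frame"].max(2)[170:235,270:305]<25
n,l,st,ce=cv2.connectedComponentsWithStats(b.astype(np.uint8));print(st,ce)
i=c["frame"][120:240,240:340];cv2.imwrite("pics/w1c.png",cv2.resize(i,None,fx=6,fy=5.0,interpolation=cv2.INTER_CUBIC)[:,:,::-1])
R=Ro.from_euler("xyz",o["eef_rot"]).as_matrix()
for uv,z in [((287,227),.262),((287,206),.262),((286,138),.22)]:
    P=onz(c,uv,z,o);print(P,R.T@(P-o["tool_pos"]))
E
```

```text
[[   0    0   35   65 1598]
 [   7   12   17   43  677]] [[17.76282854 31.44305382]
 [15.19940916 33.31462334]]
[ 0.56256266 -0.28461342  0.262     ] [-0.01358504  0.0061111   0.06665049]
[ 0.57925846 -0.2790221   0.262     ] [0.00402135 0.00594496 0.06665298]
[ 0.62416123 -0.26419607  0.22      ] [0.05130245 0.00576081 0.10865934]
```

View pics/w1c.png

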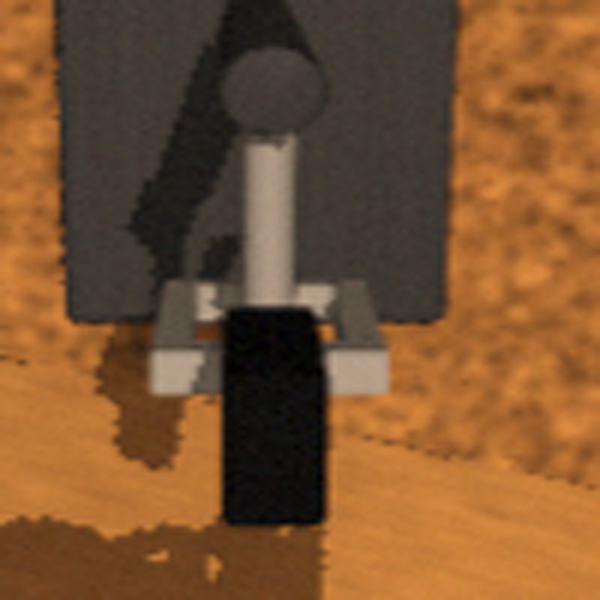

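>>> send_rows:
  moves:
    - [0.05,-0.08,0,0,0,0.02]
    - [0,0,-0.6,0,0,0]
    - [0,0,-0.6,0,0,0]
    - [0,0,-0.5,0,0,0]
    - [0,0,0,0,0,0]

```text
t: 2.35
tool_pos: [0.5717, -0.2867, 0.2267]
eef_rot: [3.139, -0.001, 0.307]
ft_force: [0.3, 0.0, 0.6]
grip_width: 1.001
```

```bash
python3 - <<'E'
from h import *
o=r.observe();c=r.camera("wrist");cv2.imwrite("pics/w2.png",c["frame"][:,:,::-1])
print(o["t"],o["tool_pos"],o["eef_rot"],o["ft_force"])
E
```

```text
2.35 [ 0.57166099 -0.28674609  0.22674214] [ 3.13942639e+00 -1.36735901e-03  3.07179559e-01] [0.28739333 0.04398987 0.56553911]
```

View pics/w2.png

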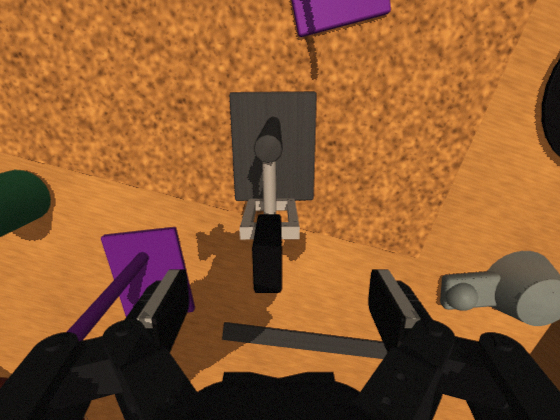

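```bash
python3 - <<'E'
from h import *
o=r.observe();c=r.camera("wrist")
R=Ro.from_euler("xyz",o["eef_rot"]).as_matrix()
P=onz(c,(267.5,291.5),.262,o);L=R.T@(P-o["tool_pos"]);print(o["tool_pos"],P,L, R@(L+[.013,0,0])*[1,1,0]/.06)
E
```

```text
[ 0.57252428 -0.28725926  0.22847624] [ 0.56423928 -0.28329423  0.262     ] [-0.00659594 -0.00614079 -0.03357066] [0.06843476 0.13161469 0.        ]
```

>>> send_rows:
  moves:
    - [0.07,0.13,-0.03,0,0,0.07]
    - [0,0,0,0,0,0]

```text
t: 2.7
tool_pos: [0.5788, -0.2803, 0.2306]
eef_rot: [3.133, -0.007, 0.317]
ft_force: [-0.4, -0.4, 0.3]
grip_width: 1.002
```

```bash
python3 - <<'E'
from h import *
o=r.observe();c=r.camera("wrist");cv2.imwrite("pics/w3.png",c["frame"][:,:,::-1])
for i in range(4):
  o=r.observe();print(o["t"],o["tool_pos"],o["eef_rot"],o["ft_force"])
E
```

```text
2.75 [ 0.57882672 -0.28057415  0.23075553] [ 3.13221706 -0.00733859  0.3171228 ] [-0.61711114 -0.26699544 -0.12376132]
2.75 [ 0.57882672 -0.28057415  0.23075553] [ 3.13221706 -0.00733859  0.3171228 ] [-0.61711114 -0.26699544 -0.12376132]
2.75 [ 0.57882672 -0.28057415  0.23075553] [ 3.13221706 -0.00733859  0.3171228 ] [-0.61711114 -0.26699544 -0.12376132]
2.75 [ 0.57882672 -0.28057415  0.23075553] [ 3.13221706 -0.00733859  0.3171228 ] [-0.61711114 -0.26699544 -0.12376132]
```

View pics/w3.png

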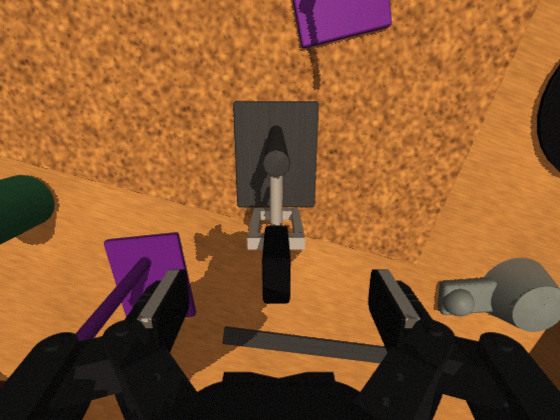

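```bash
python3 - <<'E'
from h import *
o=r.observe();c=r.camera("wrist")
R=Ro.from_euler("xyz",o["eef_rot"]).as_matrix()
P=onz(c,(276.5,302),.262,o);L=R.T@(P-o["tool_pos"]);print(o["tool_pos"],o["eef_rot"],P,L+[.013,0,0])
E
```

```text
[ 0.57882672 -0.28057415  0.23075553] [ 3.13221706 -0.00733859  0.3171228 ] [ 0.56449466 -0.28310828  0.262     ] [-0.00117796 -0.00176745 -0.03136731]
```

>>> send_rows:
  moves:
    - [-0.02,0,-0.08,0.05,0.07,0]
    - [0,0,0,0,0,0]

```text
t: 3.05
tool_pos: [0.5775, -0.2806, 0.2257]
eef_rot: [-3.141, 0.0, 0.317]
ft_force: [0.1, -0.6, -0.3]
grip_width: 1.002
```

>>> send_rows:
  moves:
    - [0,0.01,0,0,0,0]
    - [0,0,0,0,0,0]
    - [0,0,0,0,0,0]
    - [0,0,0,0,0,0]
    - [0,0,0,0,0,0]
    - [0,0,0,0,0,0]
  grip: -1
  grip_force: 70

```text
t: 3.8
tool_pos: [0.5774, -0.2799, 0.2258]
eef_rot: [-3.14, 0.0, 0.317]
ft_force: [-0.6, -0.2, 0.5]
grip_width: 0.137
```

```bash
python3 - <<'E'
from h import *
o=r.observe();c=r.camera("wrist");cv2.imwrite("pics/w4.png",c["frame"][:,:,::-1])
print(o["t"],o["tool_pos"],o["eef_rot"],o["ft_force"],o["torque"],o["grip_width"]*85)
E
```

```text
3.8 [ 0.5774214  -0.27992717  0.22577862] [-3.14049306e+00  3.62845168e-04  3.17036606e-01] [-0.6304307  -0.20368258  0.53487543] [ 0.03375825  0.03459284 -0.00593879] 11.648938245819126
```

View pics/w4.png

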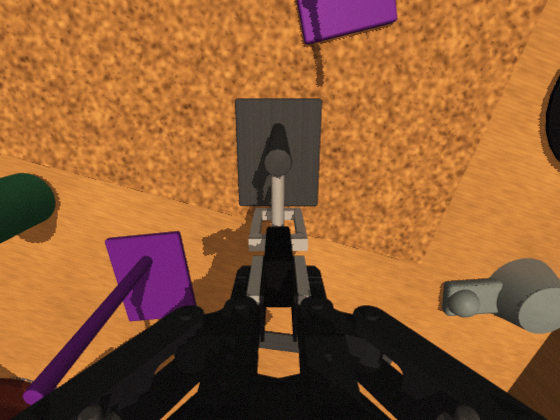

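>>> send_rows:
  moves:
    - [0,0,0.21,0,0,0]
    - [0,0,0.21,0,0,0]
    - [0,0,0,0,0,0]

```text
t: 4.22
tool_pos: [0.5775, -0.2801, 0.2529]
eef_rot: [-3.141, 0.0, 0.317]
ft_force: [0.9, 0.9, -0.6]
grip_width: 0.138
```

```bash
python3 - <<'E'
from h import *
o=r.observe();print(o["t"],o["tool_pos"],o["eef_rot"],o["ft_force"],o["torque"],o["grip_width"]*85)
for n in ["scene","wrist"]:
  c=r.camera(n)
  i=c["frame"] if n=="wrist" else cv2.resize(c["frame"][200:310,160:290],None,fx=5,fy=5)
  cv2.imwrite(f"pics/{n}5.png",i[:,:,::-1])
E
```

```text
4.225 [ 0.57747754 -0.28007642  0.25289642] [-3.14079337e+00  3.34996615e-04  3.16993070e-01] [ 0.94057045  0.91742177 -0.64825955] [ 0.00758975  0.00823087 -0.02513949] 11.703264897711266
```

View pics/wrist5.png

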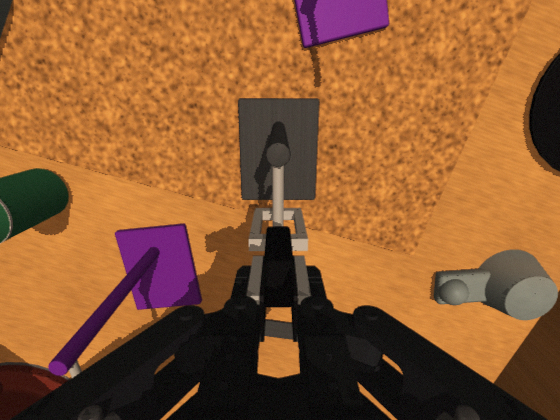

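View pics/scene5.png

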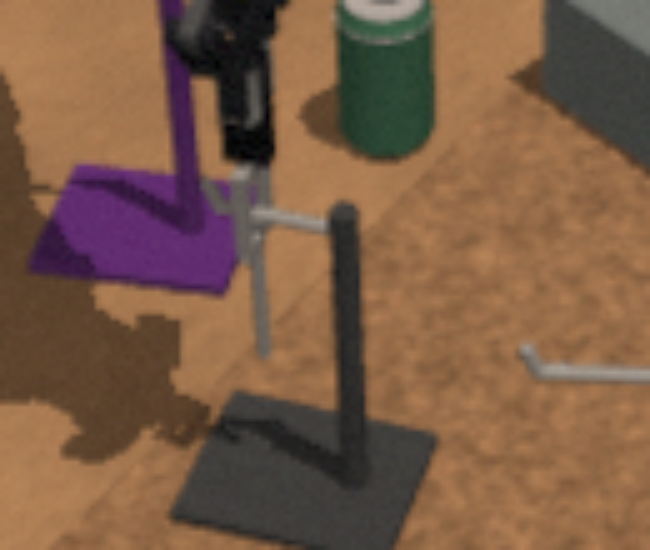

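>>> send_rows:
  moves:
    - [-0.25,-0.08,-0.02,0,0,0]
    - [-0.25,-0.08,0,0,0,0]
    - [-0.25,-0.08,0,0,0,0]

```text
t: 4.7
tool_pos: [0.5311, -0.2937, 0.2487]
eef_rot: [-3.138, 0.003, 0.318]
ft_force: [-0.4, 0.1, -1.1]
grip_width: 0.141
```

```bash
python3 - <<'E'
from h import *
o=r.observe();print(o["t"],o["tool_pos"],o["eef_rot"],o["ft_force"],o["torque"],o["grip_width"]*85)
E
```

```text
4.7 [ 0.53110087 -0.29368461  0.24865837] [-3.13772199e+00  2.63797235e-03  3.18436377e-01] [-0.4270528   0.11917241 -1.07917637] [-0.02112904  0.0028656   0.00891547] 11.98659484910144
```

>>> send_rows:
  moves:
    - [-0.3,-0.1,0,0,0,0]
    - [-0.2,-0.07,0.1,0,0,0]
    - [0,0,0.7,0,0,0]
    - [0,0,0.8,0,0,0]
    - [0,0,0.4,0,0,0]
    - [0,0,0,0,0,0]

```text
t: 5.45
tool_pos: [0.4975, -0.3037, 0.3715]
eef_rot: [-3.135, 0.004, 0.317]
ft_force: [-0.0, 0.1, -2.1]
grip_width: 0.135
```

```bash
python3 - <<'E'
from h import *
o=r.observe();print(o["t"],o["tool_pos"],o["eef_rot"],o["ft_force"],o["torque"],o["grip_width"]*85, o["joint_positions"])
for n in ["scene"]:
  c=r.camera(n)
  cv2.imwrite(f"pics/{n}6.png",c["frame"][:,:,::-1])
t=r.camera("top")
f=t["frame"].astype(int)
print("lamp px->", onz(t,(272,152),.17), "can",onz(t,(271,258),.118))
E
```

```text
5.45 [ 0.49754858 -0.30367416  0.37147731] [-3.13534845  0.00400886  0.31706789] [-0.03477136  0.08233811 -2.13090515] [-0.01633958  0.01092703 -0.01947869] 11.488337786425708 [-6.73423651e-01  3.99567267e-01  4.29015459e-01  1.60766447e+00
  7.10214391e-05  2.15111337e+00]
lamp px-> [0.75083243 0.00668244 0.17      ] can [0.44364718 0.01159151 0.118     ]
```

View pics/scene6.png

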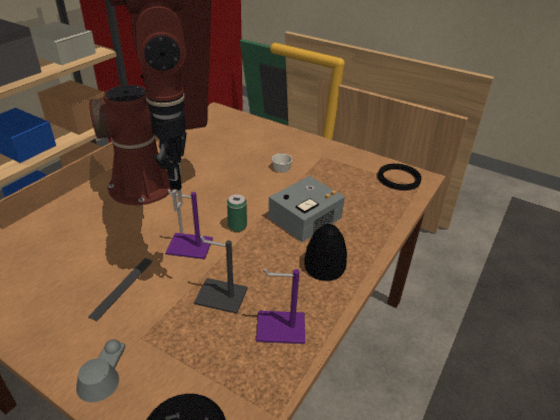

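>>> send_rows:
  moves:
    - [0,0,0.3,0.04,0,0]
    - [0,0.9,0,0,0,0.5]
    - [0.1,0.9,0,0,0,0.5]
    - [0.2,0.9,0,0,0,0.5]
    - [0.2,0.9,0,0,0,0.5]
    - [0.2,0.9,0,0,0,0.5]
    - [0.2,0.9,0,0,0,0.5]
    - [0.2,0.9,0,0,0,0.5]
    - [0.2,0.9,0,0,0,0.5]
    - [0.2,0.9,0,0,0,0.5]
    - [0.1,0.5,0,0,0,0.3]
    - [0,0,0,0,0,0]
    - [0,0,0,0,0,0]

```text
t: 7.18
tool_pos: [0.5872, 0.2301, 0.3643]
eef_rot: [-3.103, 0.025, 1.008]
ft_force: [-0.2, 0.7, -1.3]
grip_width: 0.135
```

```bash
python3 - <<'E'
from h import *
o=r.observe();print(o["t"],o["tool_pos"],o["eef_rot"],o["ft_force"],o["torque"],o["grip_width"]*85, o["joint_positions"])
for n in ["scene","wrist","top"]:
  c=r.camera(n)
  cv2.imwrite(f"pics/{n}7.png",c["frame"][:,:,::-1])
E
```

```text
7.175 [0.58720891 0.23006643 0.36425759] [-3.10322061  0.02503841  1.0080907 ] [-0.24405164  0.66468448 -1.2554272 ] [-0.04150988 -0.03405914  0.01508334] 11.498488806748952 [0.25160584 0.55822884 0.66535725 1.72246692 0.01072839 2.38534929]
```

View pics/scene7.png

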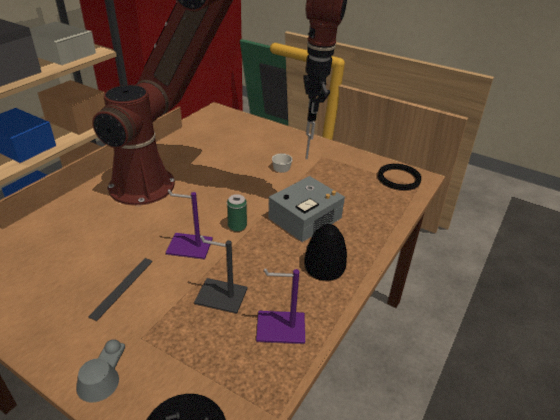

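View pics/wrist7.png

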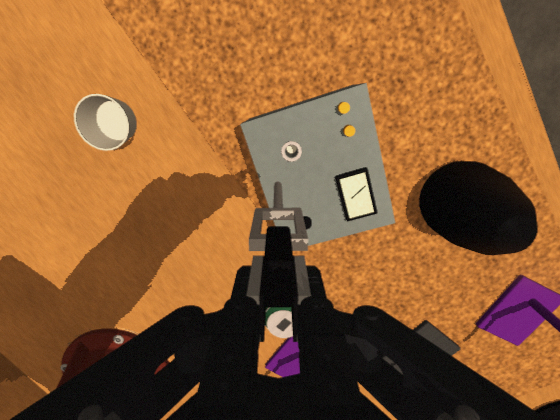

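View pics/top7.png

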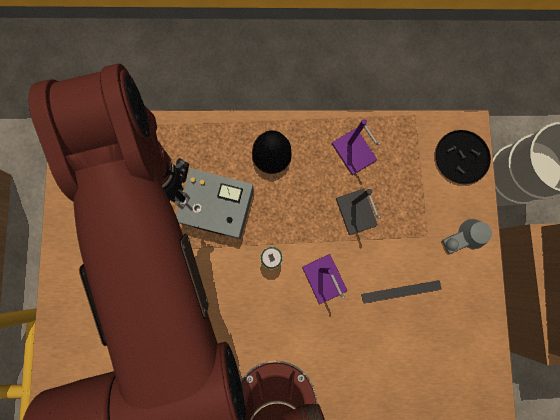

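>>> send_rows:
  moves:
    - [0,0,0,0,-0.33,0]
    - [0,0,0,0,0,0]

```text
t: 7.58
tool_pos: [0.5876, 0.2273, 0.3657]
eef_rot: [3.139, -0.001, 1.003]
ft_force: [0.5, -0.4, -0.7]
grip_width: 0.141
```

```bash
python3 - <<'E'
from h import *
o=r.observe();print(o["t"],o["tool_pos"],o["eef_rot"],o["ft_force"])
c=r.camera("wrist")
cv2.imwrite("pics/w8.png",cv2.resize(c["frame"][120:240,220:360],None,fx=5,fy=5,interpolation=cv2.INTER_CUBIC)[:,:,::-1])
np.save("pics/o8.npy",np.r_[o["tool_pos"],o["eef_rot"]])
c=r.camera("scene")
cv2.imwrite("pics/s8.png",cv2.resize(c["frame"][80:240,260:360],None,fx=5,fy=3.7,interpolation=cv2.INTER_CUBIC)[:,:,::-1])
E
```

```text
7.575 [0.58756624 0.22733502 0.36568183] [ 3.13910077e+00 -1.28472189e-03  1.00329259e+00] [ 0.46928991 -0.42101325 -0.69293376]
```

View pics/w8.png

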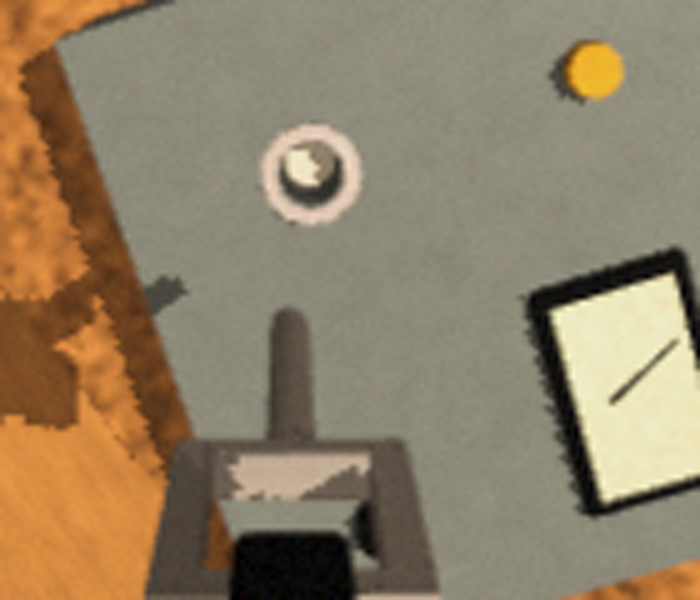

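View pics/s8.png

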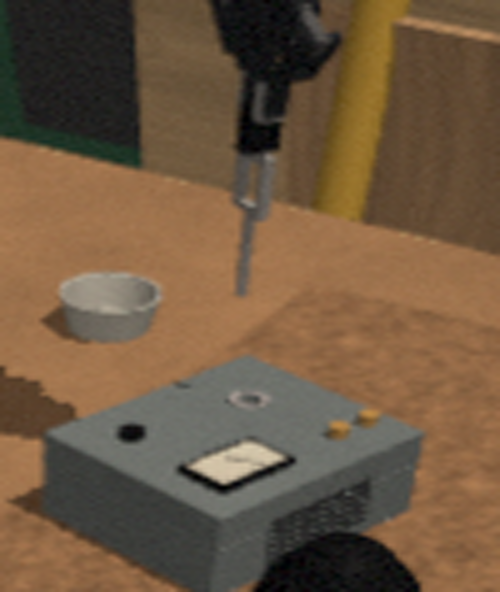

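```bash
python3 - <<'E'
from h import *
np.set_printoptions(precision=4,suppress=True)
v=np.load("pics/o8.npy");o=dict(tool_pos=v[:3],eef_rot=v[3:])
c=r.camera("wrist");s=r.camera("scene")
f=lambda x,y,x0,y0,kx,ky:((x+.5)/kx-.5+x0,(y+.5)/ky-.5+y0)
hw=f(312,174,220,120,5,5);tw=f(290,325,220,120,5,5)
hs=f(249,399,260,80,5,3.7);ts=f(241,295,260,80,5,3.7)
print("hole wrist",onz(c,hw,.095,o),"scene",onz(s,hs,.095))
print("hole tri",tri(ray(c,hw,o),ray(s,hs)))
print("tip tri",tri(ray(c,tw,o),ray(s,ts)), "tip wrist z.212",onz(c,tw,.212,o),"scene",onz(s,ts,.212))
R=Ro.from_euler("xyz",v[3:]).as_matrix();print("tip in tool",R.T@(onz(c,tw,.212,o)-v[:3]),"exp px",[proj(c,v[:3]+R@np.array([x,0,.154]),o) for x in (0,)])
E
```

```text
hole wrist [0.5981 0.2351 0.095 ] scene [0.6005 0.2328 0.095 ]
hole tri (array([0.5986, 0.2351, 0.0931]), np.float64(0.0014002563836084533))
tip tri (array([0.5867, 0.2274, 0.2088]), np.float64(0.002310880340208115)) tip wrist z.212 [0.5861 0.2277 0.212 ] scene [0.5903 0.2228 0.212 ]
tip in tool [-0.0007 -0.0018  0.1537] exp px [array([279.3565, 183.8771])]
```

>>> send_rows:
  moves:
    - [0.19,0.14,0,0,0,0]
    - [0,0,-0.5,0,0,0]
    - [0,0,-0.5,0,0,0]
    - [0,0,-0.4,0,0,0]
    - [0,0,0,0,0,0]

```text
t: 8.4
tool_pos: [0.6014, 0.2358, 0.2776]
eef_rot: [-3.141, 0.001, 1.002]
ft_force: [-0.7, -0.9, -0.8]
grip_width: 0.143
```

```bash
python3 - <<'E'
from h import *
o=r.observe();print(o["t"],o["tool_pos"],o["eef_rot"],o["ft_force"])
c=r.camera("wrist")
cv2.imwrite("pics/w9.png",cv2.resize(c["frame"][120:240,220:360],None,fx=5,fy=5,interpolation=cv2.INTER_CUBIC)[:,:,::-1])
np.save("pics/o9.npy",np.r_[o["tool_pos"],o["eef_rot"]])
c=r.camera("scene")
cv2.imwrite("pics/s9.png",cv2.resize(c["frame"][130:230,260:360],None,fx=6,fy=6,interpolation=cv2.INTER_CUBIC)[:,:,::-1])
E
```

```text
8.4 [0.60144563 0.23583597 0.2775594 ] [-3.14100220e+00  8.89180012e-04  1.00223339e+00] [-0.7115141  -0.88741842 -0.83357569]
```

View pics/w9.png

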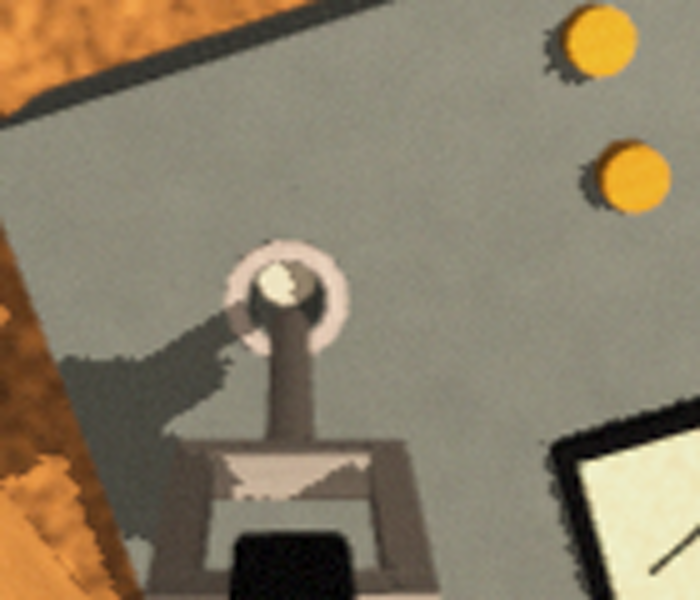

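View pics/s9.png

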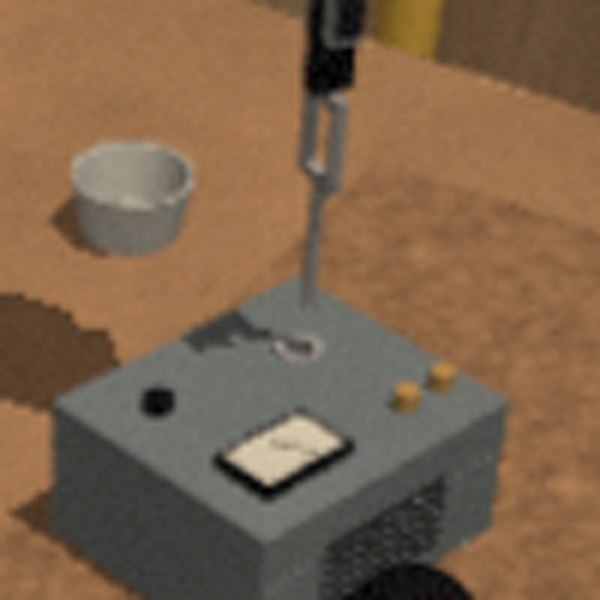

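```bash
python3 - <<'E'
from h import *
np.set_printoptions(precision=4,suppress=True)
v=np.load("pics/o9.npy");o=dict(tool_pos=v[:3],eef_rot=v[3:])
c=r.camera("wrist");s=r.camera("scene")
f=lambda x,y,x0,y0,kx,ky:((x+.5)/kx-.5+x0,(y+.5)/ky-.5+y0)
hw=f(286,297.5,220,120,5,5);tw=f(290,325,220,120,5,5)
hs=f(300,346,260,130,6,6);ts=f(309,302,260,130,6,6)
zt=v[2]-.154
a,b=onz(c,hw,.095,o),onz(c,tw,zt,o);print("wrist",a,b,(a-b)/.06)
a,b=onz(s,hs,.095),onz(s,ts,zt);print("scene",a,b,(a-b)/.06)
E
```

```text
wrist [0.5979 0.2357 0.095 ] [0.5993 0.2361 0.1236] [-0.0231 -0.006  -0.476 ]
scene [0.6004 0.2343 0.095 ] [0.6011 0.2395 0.1236] [-0.0127 -0.086  -0.476 ]
```

>>> send_rows:
  moves:
    - [-0.02,-0.03,0,0,0,0]
    - [0,0,-0.2,0,0,0]
    - [0,0,-0.15,0,0,0]
    - [0,0,0,0,0,0]

```text
t: 9.1
tool_pos: [0.6024, 0.2346, 0.2598]
eef_rot: [3.137, -0.005, 1.002]
ft_force: [-0.4, -0.7, -1.0]
grip_width: 0.141
```

```bash
python3 - <<'E'
from h import *
o=r.observe();print(o["t"],o["tool_pos"],o["eef_rot"],o["ft_force"])
c=r.camera("wrist")
cv2.imwrite("pics/w10.png",cv2.resize(c["frame"][130:230,230:330],None,fx=6,fy=6,interpolation=cv2.INTER_CUBIC)[:,:,::-1])
np.save("pics/o10.npy",np.r_[o["tool_pos"],o["eef_rot"]])
c=r.camera("scene")
cv2.imwrite("pics/s10.png",cv2.resize(c["frame"][150:210,280:340],None,fx=10,fy=10,interpolation=cv2.INTER_CUBIC)[:,:,::-1])
E
```

```text
9.1 [0.60235035 0.23456217 0.25980901] [ 3.13664657 -0.00506016  1.0023524 ] [-0.41515569 -0.73292692 -1.03648341]
```

View pics/w10.png

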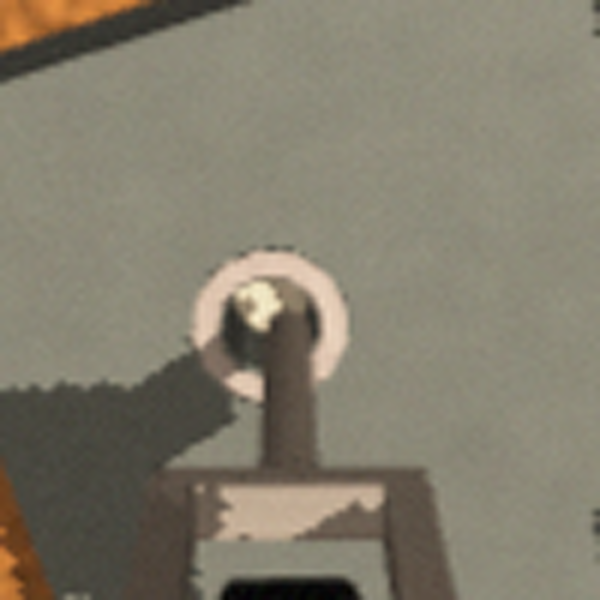

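View pics/s10.png

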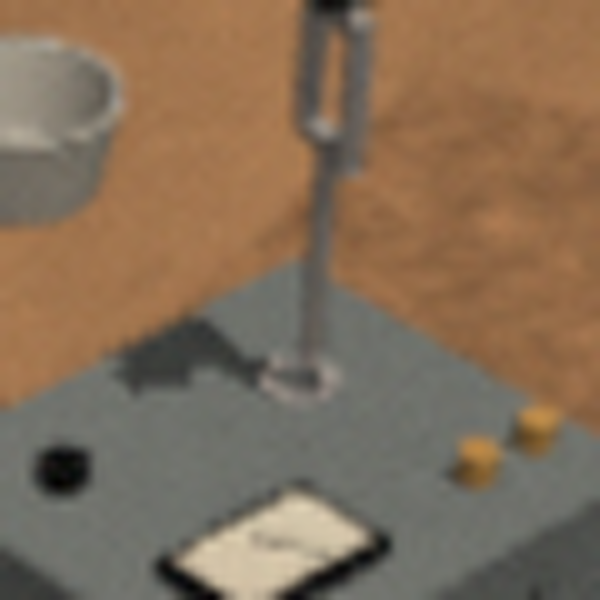

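```bash
python3 - <<'E'
from h import *
np.set_printoptions(precision=4,suppress=True)
v=np.load("pics/o10.npy");o=dict(tool_pos=v[:3],eef_rot=v[3:])
c=r.camera("wrist");s=r.camera("scene")
f=lambda x,y,x0,y0,kx,ky:((x+.5)/kx-.5+x0,(y+.5)/ky-.5+y0)
hw=f(270.5,325,230,130,6,6);tw=(278,184.6)
hs=f(300,376,280,150,10,10);ts=f(313,360,280,150,10,10)
zt=v[2]-.154
a,b=onz(c,hw,.095,o),onz(c,tw,zt,o);print("wrist",a,b,(a-b)/.06)
a,b=onz(s,hs,.095),onz(s,ts,zt);print("scene",a,b,(a-b)/.06)
E
```

```text
wrist [0.5978 0.2353 0.095 ] [0.6018 0.2349 0.1058] [-0.0661  0.0064 -0.1802]
scene [0.6    0.2348 0.095 ] [0.6059 0.232  0.1058] [-0.0984  0.0471 -0.1802]
```

>>> send_rows:
  moves:
    - [-0.065,0.02,0,-0.01,0.05,0]
    - [0,0,0,0,0,0]

```text
t: 9.55
tool_pos: [0.599, 0.2361, 0.2615]
eef_rot: [3.14, -0.002, 1.002]
ft_force: [-0.5, -0.2, -1.1]
grip_width: 0.14
```

```bash
python3 - <<'E'
from h import *
o=r.observe();print(o["t"],o["tool_pos"],o["eef_rot"],o["ft_force"])
c=r.camera("wrist")
cv2.imwrite("pics/w11.png",cv2.resize(c["frame"][130:230,230:330],None,fx=6,fy=6,interpolation=cv2.INTER_CUBIC)[:,:,::-1])
np.save("pics/o11.npy",np.r_[o["tool_pos"],o["eef_rot"]])
c=r.camera("scene")
cv2.imwrite("pics/s11.png",cv2.resize(c["frame"][150:210,280:340],None,fx=10,fy=10,interpolation=cv2.INTER_CUBIC)[:,:,::-1])
E
```

```text
9.55 [0.59902031 0.23612917 0.26149985] [ 3.14045004e+00 -1.71554999e-03  1.00236380e+00] [-0.52204975 -0.18286887 -1.14566462]
```

View pics/w11.png

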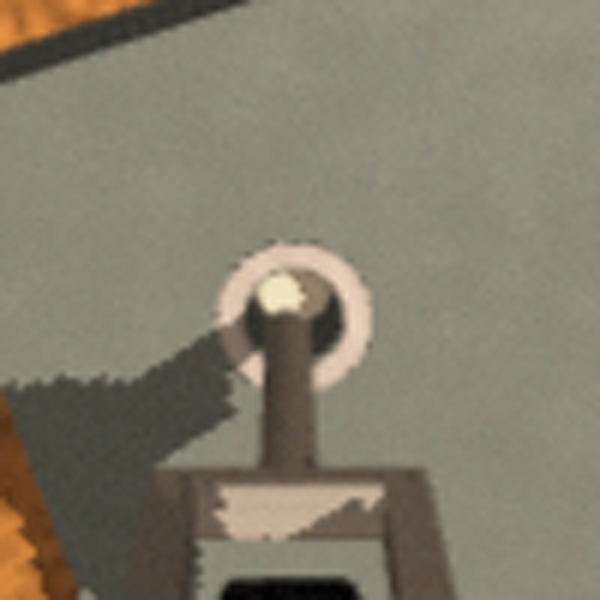

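View pics/s11.png

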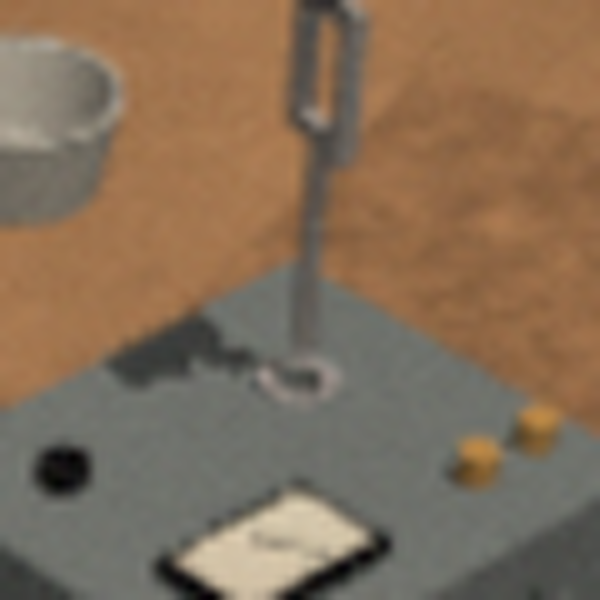

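```bash
python3 - <<'E'
from h import *
np.set_printoptions(precision=4,suppress=True)
v=np.load("pics/o11.npy");o=dict(tool_pos=v[:3],eef_rot=v[3:])
c=r.camera("wrist");s=r.camera("scene")
f=lambda x,y,x0,y0,kx,ky:((x+.5)/kx-.5+x0,(y+.5)/ky-.5+y0)
hw=f(295,318,230,130,6,6);tw=f(289.5,335,230,130,6,6)
hs=f(300,376,280,150,10,10);ts=f(304,353,280,150,10,10)
zt=v[2]-.154
a,b=onz(c,hw,.095,o),onz(c,tw,zt,o);print("wrist",a,b,(a-b)/.06)
a,b=onz(s,hs,.095),onz(s,ts,zt);print("scene",a,b,(a-b)/.06)
E
```

```text
wrist [0.5979 0.2351 0.095 ] [0.5971 0.2357 0.1075] [ 0.013  -0.0103 -0.2083]
scene [0.6    0.2348 0.095 ] [0.6023 0.2317 0.1075] [-0.0383  0.0512 -0.2083]
```

>>> send_rows:
  moves:
    - [-0.01,0.01,-0.15,0,0.01,0]
    - [0,0,-0.15,0,0,0]

```text
t: 10.0
tool_pos: [0.5989, 0.2366, 0.2428]
eef_rot: [3.141, -0.002, 1.002]
ft_force: [0.4, -0.2, -1.3]
grip_width: 0.138
```

```bash
python3 - <<'E'
from h import *
o=r.observe();print(o["t"],o["tool_pos"],o["eef_rot"],o["ft_force"])
c=r.camera("wrist")
cv2.imwrite("pics/w12.png",cv2.resize(c["frame"][130:230,230:330],None,fx=6,fy=6,interpolation=cv2.INTER_CUBIC)[:,:,::-1])
c=r.camera("scene")
cv2.imwrite("pics/s12.png",cv2.resize(c["frame"][150:210,280:340],None,fx=10,fy=10,interpolation=cv2.INTER_CUBIC)[:,:,::-1])
E
```

```text
10.0 [0.59890052 0.23664976 0.24275143] [ 3.14084887e+00 -1.70488083e-03  1.00211887e+00] [ 0.37097091 -0.20900178 -1.28880362]
```

View pics/w12.png

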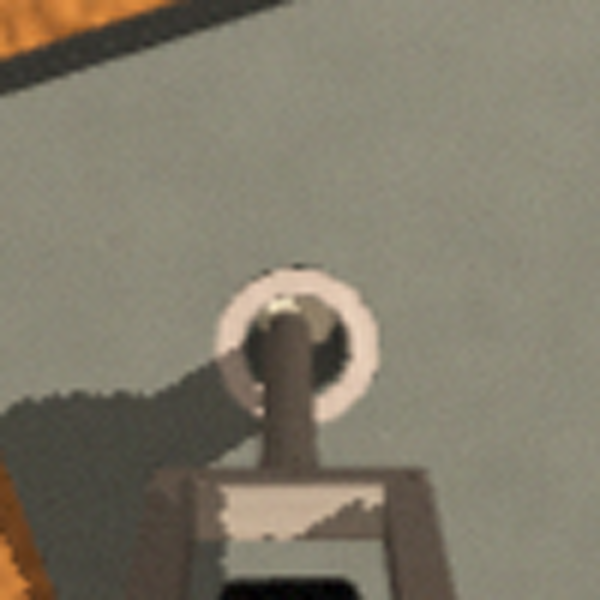

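View pics/s12.png

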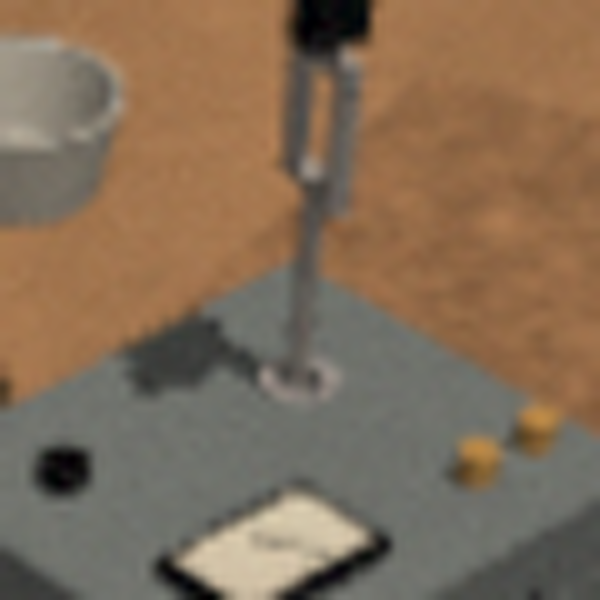

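>>> send_rows:
  moves:
    - [0.02,-0.01,-0.15,0,0.01,0]
    - [0,0,-0.13,0,0,0]

```text
t: 10.35
tool_pos: [0.5998, 0.2358, 0.2245]
eef_rot: [-3.14, 0.0, 1.002]
ft_force: [-0.4, -0.1, -0.0]
grip_width: 0.139
```

```bash
python3 - <<'E'
from h import *
o=r.observe();print(o["t"],o["tool_pos"],o["eef_rot"],o["ft_force"],o["torque"])
c=r.camera("wrist")
cv2.imwrite("pics/w13.png",cv2.resize(c["frame"][130:230,230:330],None,fx=6,fy=6,interpolation=cv2.INTER_CUBIC)[:,:,::-1])
E
```

```text
10.35 [0.59983832 0.23582615 0.22448714] [-3.14027050e+00  3.11221565e-05  1.00207733e+00] [-0.38556523 -0.05542902 -0.02566987] [0.01873704 0.0219542  0.02439392]
```

View pics/w13.png

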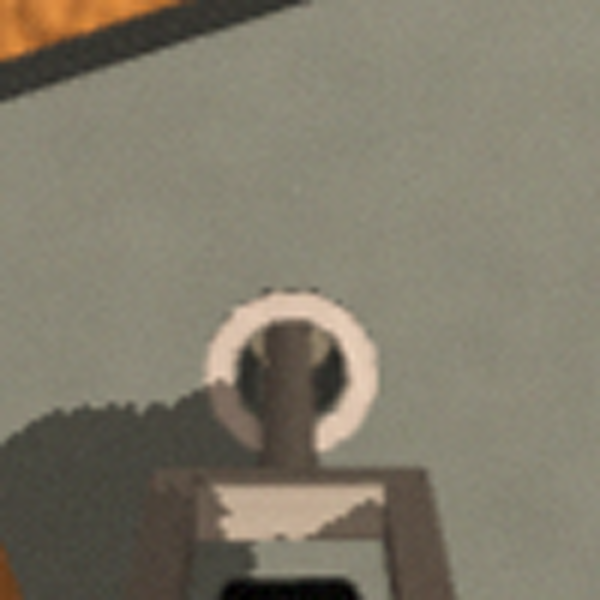

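>>> send_rows:
  moves:
    - [0,0,-0.06,0,0,0]
    - [0,0,-0.06,0,0,0]

```text
t: 10.65
tool_pos: [0.6, 0.2359, 0.2168]
eef_rot: [-3.141, -0.001, 1.002]
ft_force: [-0.6, 1.4, 3.0]
grip_width: 0.142
```

>>> send_rows:
  moves:
    - [0,0,-0.06,0,0,0]

```text
t: 10.78
tool_pos: [0.6017, 0.2364, 0.2161]
eef_rot: [3.139, -0.005, 1.002]
ft_force: [-0.9, 0.6, 29.0]
grip_width: 0.137
```

```bash
python3 - <<'E'
from h import *
for i in range(4):
  c=r.camera("wrist");o=r.observe();print(o["t"],o["tool_pos"],o["eef_rot"],o["ft_force"],o["torque"],o["grip_width"]*85)
cv2.imwrite("pics/w14.png",c["frame"][:,:,::-1])
E
```

```text
10.825 [0.60188954 0.23649708 0.21630612] [ 3.13827843 -0.00517732  1.00215661] [-1.64922074 -0.61757241 17.94244056] [-0.23896116  0.70300507  0.00780959] 11.936485545359757
10.875 [0.60162566 0.23640668 0.21632107] [ 3.13865908 -0.00474551  1.00216943] [-1.89620188 -0.65326653 19.09330739] [-0.22498087  0.63769659  0.06679862] 11.633267983380819
10.925 [0.60158906 0.23637914 0.21635353] [ 3.13866439 -0.00464043  1.00214875] [-1.76464147 -0.13704137 18.48965556] [-0.15131258  0.60934953 -0.02191445] 12.154485998567523
10.975 [0.60156659 0.23634754 0.21635101] [ 3.13871441 -0.00461783  1.00210884] [-0.82797447 -0.38488135 19.19632951] [-0.12475477  0.62772679  0.00961606] 11.750523011499869
```

View pics/w14.png

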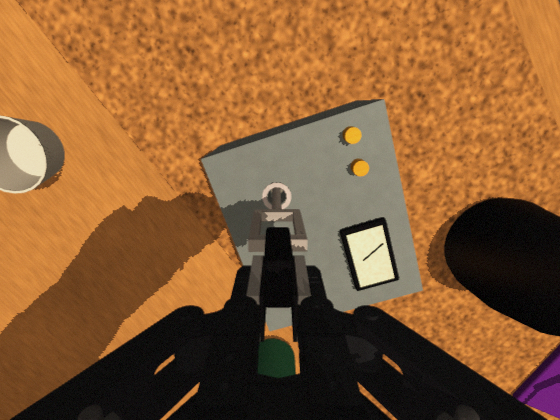

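```bash
python3 - <<'E'
from h import *
c=r.camera("scene");cv2.imwrite("pics/s15.png",c["frame"][:,:,::-1])
a=cv2.imread("pics/scene0.png");d=np.abs(a.astype(int)-c["frame"][:,:,::-1]).max(2)>60
cv2.imwrite("pics/d15.png",(d*255).astype(np.uint8))
E
```

```text
(no output)
```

View pics/s15.png

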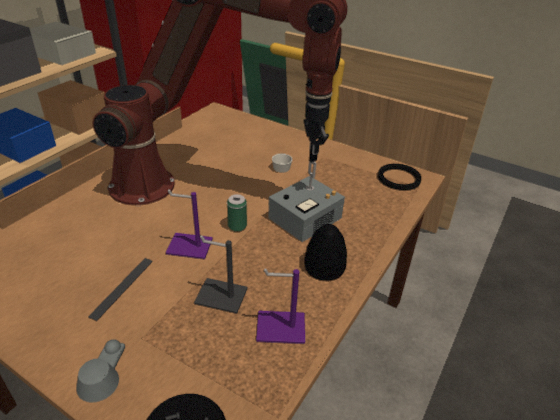

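```bash
python3 - <<'E'
from h import *
o=r.observe();print(o["t"],o["tool_pos"],o["ft_force"],o["grip_width"])
print(r.job_done())
E
```

```text
11.025 [0.60155927 0.23635041 0.21634885] [-2.26885512 -0.22463804 18.74535506] 0.14308371235357806
the job is handed in; nothing more can be done
None
```

The probe is off its hook, its shaft is down through the charger's reset hole, and its tip is holding the button down. I handed the job in at about 11 s. I gripped the probe by its plastic grip, raised it about 27 mm, drew it off along the stand's -x, and carried it over to the charger.

Last checks:
- **Button:** the push held steady at about 19 N, against 5 N for the spring alone. The tip height worked out at about 62 mm, against the 63 mm expected at full press, and the tool moved down about 8 mm from first contact to the stop. There is no direct reading of the button, so "fully down" comes from these numbers.
- **Grip:** the probe is still held, with the opening steady at about 12 mm. The grip is 14 mm thick, so that reads slightly low.
- **Bystanders:** in the last scene picture the lamp shell, can, tub, flat bar and stands look unmoved. I checked this by eye only.

While I was lining up over the hole, the scene camera disagreed with the wrist camera by 2 to 4 mm. I went mainly by the wrist view, and the shaft entered with no sign of touching the rim. The tool ended tilted by less than 0.3 degrees.

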